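Pack the bead-tin rack and hold its keeper up tight

TASK

Put the two bead tins that stand on the bench into the transit rack through its open end, behind the tin already in it, so that all three stand upright in single file between the rails. Then set the wooden keeper in behind them, square to the rails, grip to the top and front board towards the tins, and push the row up against the sprung end plate with a steady push of about 10 N, so that the plate gives but is never driven right back to its stop. Finish while still holding the keeper there, pressed up and down on the rack floor, ready for me to screw it down; leave the other things on the bench where they are.

Things in the scene. Friction and masses are not known exactly. Their poses are not given: they have to be found in the camera images.
- rack: Dark wooden transit rack, pale floor, fastened to the bench, 315 x 108 mm. Origin on its underside; +x runs along the lane from the open mouth (x -165 mm) to the sprung end plate, z up. Floor board top at z 8 mm. Straight rails from x -105 on: lane 60 mm wide, rails y 30 to 46 mm each side, tops z 28. End block x 124 to 150, 66 mm high. Brass lugs 6 mm high to y +-75 near x 35.
- end_plate (a joint): Sprung aluminium plate (52 mm wide, z 9 to 50 mm) closing the far end of the lane; front face at rack x 104 mm at rest. Value: how far it is pushed back, m: 0 at rest, 0.012 hard against the end block. Spring 1500 N/m, no preload: 1.5 N per mm. Sliding tins and keeper rub on the rack floor, about 3 N for all together.
- rack_mouth (a point): Middle of the rack's open mouth, on its floor board (rack x -165, z 8 mm). From here to x -105 the two rails flare as a lead-in: about 78 mm apart at the mouth, 60 mm at x -105; tops z 28 mm.
- tin_a: White round bead tin, closed, with ribbed screw lid: 44 mm high, body 54 mm across, lid 56.4 mm across (from 30 to 44 mm height), about 0.12 kg. Origin at the centre of its underside. It stands in the rack already, somewhere along the lane. Three tins in touch are 169 mm long: with the plate at rest the row ends at rack x -65 mm.
- tin_b: The same kind of tin, standing on the bench.
- tin_c: The same kind of tin, standing on the bench.
- keeper: Dark wooden keeper standing on the bench, about 0.16 kg. Origin: centre of its underside; +x points out of its front board. Foot 44 (x) x 54 (y) x 21 mm high; front board x 12 to 22 mm, 42 mm high, 54 wide; upright grip in the middle, 14 mm thick in x, 36 wide, up to 96 mm. Brass strap 90 mm wide in y (x -21 to -9) passes 1 mm over the rails.
- keeper_grip (a point): Point in the middle of the keeper's upright grip, 78 mm above its underside: hold it here with the fingers in front and behind (along the keeper's x) and they stay clear of the tins.
- block: Steel dapping cube, 50 mm, a bystander.
- stone: Dark oilstone 150 x 42 x 22 mm, a bystander.
- lens: Folding loupe 54 x 27 x 14 mm, a bystander.
- dap_punch_3: Square steel dapping punch 71 x 15 x 15 mm, a bystander.
- keeper_front (a point): Middle of the keeper's front face, 22 mm ahead of its origin and 30 mm above its underside: this face meets the last tin's lid.
- rack_rods (a point): Midway between the two brass posts (rack x -36, y +-39 mm, 60 mm high) from which two brass rods (5 mm thick, y +-22 mm, undersides z 55) run over the tins to the end block. Tins and keeper can be set in from above only between the mouth and about x -50 and are slid on from there.
Not all that is in view belongs to the job. Leave any pink look-alike of the tin_a alone.

How it is judged (in metres and radians):
At the end, for the whole second after the job is handed in: Three tins upright on the rack floor within 5 mm of the lane's middle; keeper square (8 deg), upright, on the floor (4 mm), front board to the tins, 3 to 22 N on the last tin, fingers still bearing on it; end plate pushed back 3 to 10 mm (4.5 to 15 N); nothing moves (x of tin_a in the frame of rack between -0.05 and 0.12 m and y of tin_a in the frame of rack between -0.005 and 0.005 m and z of tin_a in the frame of rack between 0.004 and 0.012 m and angle between each of tin_a, tin_b, tin_c, keeper's own z axis and vertical below 0.1 rad and linear speed of each of tin_a, tin_b, tin_c, keeper below 0.01 m/s and x of tin_b in the frame of rack between -0.05 and 0.12 m and y of tin_b in the frame of rack between -0.005 and 0.005 m and z of tin_b in the frame of rack between 0.004 and 0.012 m and x of tin_c in the frame of rack between -0.05 and 0.12 m and y of tin_c in the frame of rack between -0.005 and 0.005 m and z of tin_c in the frame of rack between 0.004 and 0.012 m and x of keeper in the frame of rack between -0.1 and -0.06 m and y of keeper in the frame of rack between -0.004 and 0.004 m and z of keeper in the frame of rack between 0.004 and 0.012 m and angle between the x axis of keeper and the x axis of rack, either way round below 0.14 rad and z of keeper_grip in the frame of rack above 0.06 m and contact force between the fingers and keeper above 2 N and (contact force between keeper and tin_b between 3 and 22 N or contact force between keeper and tin_c between 3 and 22 N) and value of joint end_plate between 0.003 and 0.01 m and x of keeper_front in the frame of rack between -0.068 and -0.046 m); the arm keeps its last pose, push and grip.
It fails at once if the end plate is driven right back against its stop (value of joint end_plate above 0.0117 m).
It fails at once if a tin is tipped over (angle between any of tin_a, tin_b, tin_c's own z axis and vertical above 0.6 rad).
It fails at once if a bystander is moved by more than 15 mm (distance of any of block, stone, lens, dap_punch_3 from where it was at the start of the episode above 0.015 m).
It also fails if it takes over 72 s, if anything falls off the work surface, if the arm or the gripper's body presses on something with over 40 N, if the wrist force passes 120 N, or if a joint passes its speed limit or range.

ROBOT

A 6-joint arm with a two-finger parallel gripper is mounted at the origin on a cart in front of the work surface, level with it; the furniture and walls round the work are solid. World frame = base frame: x ahead of the robot, y to its left, z up, the work surface at z = 0. Lengths are in mm, angles in rad, forces in N, time in s.
With the tool pointing down it reaches from about 350 to 875 mm from the base axis. Payload 15.5 kg.
Tool frame: the origin (TCP) lies midway between the tips of the shut fingers; the grasp point (between the pads) lies 19 mm behind it (arm.grip_depth is the distance from the TCP to the grasp point, in mm); z points along the fingers, y is the line along which they close (so a half turn about z gives the same grasp; the last joint's range is limited). The gripper opens to 85 mm and grips with 20 to 120 N. Pads are 22 mm wide; open, the fingers measure 114 mm over their backs; the gripper's body (76 mm by 85 mm) begins 54 mm behind the grasp point. The pads swing forward as they close: fully open they stand 13 mm farther back than shut.
Start: joints at [-1.198, 0.494, 1.345, -0, 1.302, -0.096], TCP at [282.386, -557.57, 231.277] pointing down, gripper open.
Joint ranges: [-2.91, 2.91], [-0.82, 2.16], [0.22, 2.67], [-1.22, 4.37], [0.12, 2.79], [-3.08, 3.08]. Speed limits (rad/s): [1.89, 1.89, 2.57, 3.01, 3.01, 3.01].

INTERFACE

Orientations are given as a unit quaternion [x, y, z, w].
In Python, from cell import arm, gripper_to, get_image, workorder, nets gives the robot as it stands. Calls block until the motion is done:
- arm.move_to(position, orientation): joint-space move of the TCP to a pose.
- arm.move_straight(position, rate=150, rotation=None, stop_force=None): straight line of the TCP; rotation=None keeps the orientation; rate is the mean speed in mm/s. With stop_force (N) it stops when the force on the tool has changed by that much, and returns True; else False.
- arm.goto_joints(angles): joint-space move.
- gripper_to(opening): finger opening in mm; the grip force is fixed at half the most; returns when the fingers have stopped.
- arm.wait(seconds).
- arm.ik(position, orientation): joint angles nearest the present ones, or None.
- get_image(name): name is "scene" or "top"; returns a dict with "img" (384x512x3 uint8, blue, green, red), "fx", "fy", "cx", "cy" (pixels), "k1" (the pictures are not rectified: a ray, as slopes to the right and down, at radius r is drawn at 1 + k1 r^2 times it, then the intrinsics apply), "rvec" (rotation vector, rad) and "tvec" (3), from world to camera coordinates, as OpenCV has them. Camera axes: x right, y down, z forward; pixel columns grow to the right and rows downward; lengths in mm; the calibration is good to about 2 mm. A picture is of the moment at which its call begins. There is no depth.
A pose or a line that the arm cannot do raises arm.IKError and nothing moves.
- workorder.finish_job(): hands the job in; it is judged then, once.
Trained networks look in the newest picture that a camera, given by its name, has taken for a name from the list of things; names that differ only in an ending like _2 or _b are one class to them, and where a whole thing is asked for, a point or a joint stands for the part that bears it (a point fixed in the world has none). Each returns a list of dicts, best first, with "conf" (0 to 1); they miss things now and then, are a little off and sometimes report something else, mostly with a low value. They report only what shows in the picture. A call takes as long as a camera call. They do not tell look-alikes from the thing itself.
- nets.find_in(name, camera): "point" ([row, column] in pixels, amid what is visible of it).
- nets.cut_out(name, camera): "region" (384x512 bool, what is visible of it) and "point" ([row, column] in pixels, amid what is visible of it).
- nets.place_of(name, camera): "point" ([row, column] in pixels: a listed point, or the origin of a listed thing).
Readings, each from a call of its own:
- arm.current_time_s(): time.
- arm.current_q(): joint angles.
- arm.current_qd(): joint speeds.
- arm.current_tau(): joint torques, N m.
- arm.current_tcp_pos(): TCP position.
- arm.current_ee_rot(): TCP orientation.
- arm.current_force(): force on the tool from outside, world axes, zero at the start.
- arm.current_torque(): the same for the moment, N m.
- arm.current_grip_width(): finger opening in mm.
- arm.current_finger_force(): force on a finger pad.
Only numpy, scipy, OpenCV 4.12 (cv2) and the standard library are available. Lean on these libraries where they do the work, as an engineer would, in place of code of your own. Each camera call takes 0.05 s, during which the arm holds its last target. There are 200 camera calls.

## Working session

There is one attempt and no reset: what is moved stays moved. The work goes in short steps, each a Python script; the robot and the scene stay as the last script left them, time stands still between calls to the robot, and variables do not carry over. Pictures are saved under pics/ and viewed, at most 10 in all, crops included, and the job is handed in when it is done.

```bash
ls; mkdir -p pics
python3 - <<'E'
from cell import arm, get_image, nets
import cv2
for c in("scene","top"):
    d=get_image(c); cv2.imwrite(f"pics/{c}0.png",d["img"])
    print(c,d["fx"],d["fy"],d["cx"],d["cy"],d["k1"],d["rvec"],d["tvec"])
    for n in("tin_a","keeper","keeper_grip","rack","rack_mouth","rack_rods","end_plate","block","stone","lens","dap_punch_3"):
        print(n,[( [round(float(v)) for v in r["point"]],round(r["conf"],2)) for r in nets.place_of(n,c)])
print(arm.current_ee_rot(),arm.current_time_s(),arm.grip_depth)
E
```

```text
pics
scene 465.5509640902076 465.5509640902076 252.94405453440555 193.30299526792277 0.04903750520332169 [ 1.96760309 -0.67174316  0.44303746] [-284.74769776  287.47350287  782.71254258]
tin_a [([277, 347], 0.9), ([253, 390], 0.8), ([247, 284], 0.31)]
keeper [([246, 284], 0.73)]
keeper_grip [([219, 288], 0.94)]
rack [([200, 214], 0.75), ([181, 258], 0.31)]
rack_mouth [([221, 254], 0.72), ([256, 390], 0.61)]
rack_rods [([188, 221], 0.73)]Traceback (most recent call last):
  File "<stdin>", line 7, in <module>
ValueError: it knows: block, dap_punch, keeper, keeper_front, keeper_grip, lens, rack, rack_mouth, rack_rods, stone, tin
```

Run:
```python
from cell import arm, get_image, nets
import cv2
for c in("scene","top"):
    d=get_image(c); cv2.imwrite(f"pics/{c}0.png",d["img"])
    print(c,d["fx"],d["cx"],d["cy"],d["k1"],d["rvec"],d["tvec"])
    for n in("tin_a","keeper","keeper_grip","keeper_front","rack","rack_mouth","rack_rods","block","stone","lens","dap_punch_3"):
        print(n,[( [round(float(v)) for v in r["point"]],round(r["conf"],2)) for r in nets.place_of(n,c)])
print(arm.current_ee_rot(),arm.current_time_s(),arm.grip_depth)
```

```text
scene 465.5509640902076 252.94405453440555 193.30299526792277 0.04903750520332169 [ 1.96760309 -0.67174316  0.44303746] [-284.74769776  287.47350287  782.71254258]
tin_a [([274, 348], 0.96), ([255, 393], 0.67)]
keeper [([243, 288], 0.83)]
keeper_grip [([218, 289], 0.61)]
keeper_front [([233, 280], 0.62)]
rack [([199, 213], 0.57)]
rack_mouth [([224, 255], 0.67)]
rack_rods [([187, 218], 0.56)]
block [([195, 279], 0.81), ([235, 280], 0.72)]
stone [([180, 256], 0.79)]
lens [([244, 331], 0.55)]
dap_punch_3 [([296, 293], 0.62)]
top 427.196086344275 253.2868815320245 193.1845941381818 -0.12047684299919377 [ 2.18179994 -2.1746043   0.09650458] [ 218.85145568  562.50297429 1128.08780723]
tin_a [([149, 372], 0.7), ([224, 183], 0.68), ([215, 215], 0.66), ([191, 127], 0.65), ([207, 372], 0.54)]
keeper [([210, 311], 0.92)]
keeper_grip [([212, 313], 0.68)]
keeper_front [([213, 308], 0.69), ([211, 318], 0.17)]
rack [([220, 208], 0.61)]
rack_mouth [([208, 268], 0.56)]
rack_rods [([215, 217], 0.82)]
block [([154, 235], 0.94)]
stone [([152, 193], 0.72)]
lens [([175, 331], 0.68)]
dap_punch_3 [([246, 365], 0.56), ([218, 208], 0.32)]
[ 9.72652988e-01  2.32263135e-01  9.23910902e-06 -2.02925632e-05] 1.55 18.700000000000003
```

View pics/scene0.png

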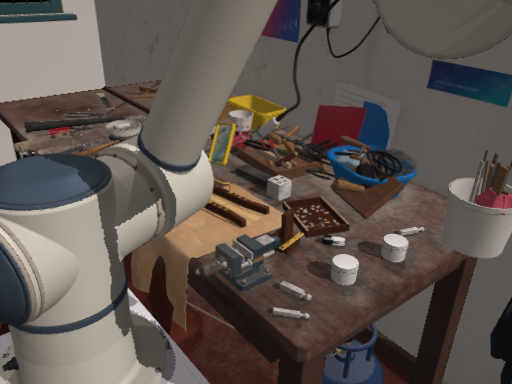

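View pics/top0.png

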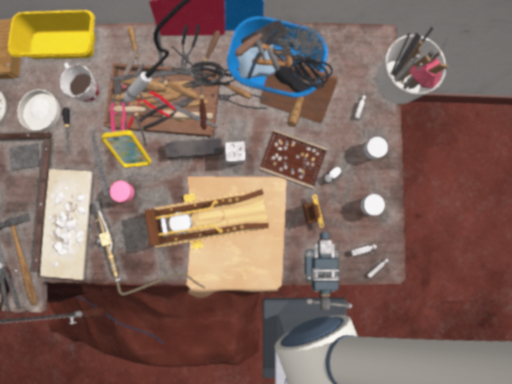

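The top view shows candidate tins: white at (149,372) and (207,372) are on the bench, white at (224,180) is in the rack, and pink at (191,122) is the look-alike to leave alone. The rack mouth faces right at about (210,268), and the keeper is at (211,313) beside the vise. I'll confirm this in an enlarged crop.

```bash
cat > h.py <<'E'
import numpy as np, cv2
from cell import arm, gripper_to, get_image, nets, workorder
from scipy.spatial.transform import Rotation as R
from scipy.optimize import least_squares
def proj(d,P):
    P=np.atleast_2d(np.asarray(P,float))
    p,_=cv2.projectPoints(P,np.array(d["rvec"],float),np.array(d["tvec"],float),np.array([[d["fx"],0,d["cx"]],[0,d["fy"],d["cy"]],[0,0,1.]]),np.array([d["k1"],0,0,0.]))
    return p.reshape(-1,2)          # col,row
def at(d,rc,z):
    f=lambda xy: proj(d,[xy[0],xy[1],z])[0]-np.array([rc[1],rc[0]])
    return least_squares(f,[500,-200]).x
E
python3 - <<'E'
from h import *
d=get_image("top"); cv2.imwrite("pics/top1.png",cv2.resize(d["img"][140:270,100:390],None,fx=2.75,fy=2.75,interpolation=cv2.INTER_CUBIC))
np.set_printoptions(precision=1,suppress=True)
for n,z in(("tin",44),("keeper",96),("lens",14),("dap_punch",15),("block",50),("stone",22),("rack",0)):
    for r in nets.cut_out(n,"top"):
        m=r["region"]; rr,cc=np.nonzero(m); print(n,round(r["conf"],2),m.sum(),rr.min(),rr.max(),cc.min(),cc.max(),rr.mean(),cc.mean(),at(d,(rr.mean(),cc.mean()),z))
for n,z in(("rack_mouth",8),("rack_rods",55),("rack",0),("keeper",0),("keeper_grip",78),("keeper_front",30),("tin",0)):
    for r in nets.place_of(n,"top"): print(n,round(r["conf"],2),np.array(r["point"]),at(d,r["point"],z))
s=get_image("scene")
for n,z in(("rack_mouth",8),("rack_rods",55),("keeper",0),("keeper_grip",78),("keeper_front",30),("tin",0)):
    for r in nets.place_of(n,"scene"): print("S",n,round(r["conf"],2),np.array(r["point"]),at(s,r["point"],z))
E
```

```text
tin 0.94 410 181 202 110 133 191.41463414634146 121.40243902439025 [563.6 574.3]
tin 0.8 373 195 214 361 383 204.8391420911528 372.15817694369974 [529.9 -96.9]
tin 0.72 405 136 158 364 386 147.31604938271605 375.2395061728395 [ 685.9 -109.1]
tin 0.7 298 215 230 169 191 222.39261744966444 180.09731543624162 [481.9 414. ]
keeper 0.8 393 196 226 302 323 212.16284987277353 312.65139949109414 [507.9  70.8]
lens 0.61 142 167 182 324 340 174.68309859154928 331.50704225352115 [614.3   6.2]
lens 0.33 359 137 158 365 385 147.28133704735376 375.05292479108635 [ 691.9 -117.4]
dap_punch 0.62 129 245 254 351 375 249.49612403100775 362.5891472868217 [410.  -76.7]
dap_punch 0.41 359 195 214 361 383 204.70194986072423 372.37325905292477 [ 532.  -105.7]
block 0.85 375 143 163 226 244 153.08 234.712 [666.5 270.5]
stone 0.75 931 138 158 166 221 148.08055853920516 193.20730397422128 [685.3 385.5]
rack 0.85 4459 190 247 146 268 218.14308140838753 208.57972639605293 [494.7 343.1]
rack_rods 0.96 [214.1 217.9] [503.9 313.2]
rack_rods 0.36 [152.1 190.3] [668.  388.4]
rack 0.77 [220.6 206.2] [487.9 349.6]
rack 0.74 [146.7 372.3] [ 696.2 -113.7]
keeper 0.72 [209.7 311.5] [518.8  60.3]
keeper_grip 0.91 [212.6 314. ] [507.6  64.7]
keeper_front 0.79 [213.2 306. ] [507.9  79.3]
keeper_front 0.43 [204.9 268.4] [529.9 180.2]
tin 0.75 [150.  369.9] [ 686.7 -106.5]
tin 0.72 [189.8 124. ] [572.1 580.8]
tin 0.56 [223.5 182. ] [479.6 416.2]
S rack_mouth 0.55 [219.6 252.5] [518.  194.4]
S rack_rods 0.62 [189.6 220.7] [496.7 306.4]
S keeper 0.57 [246.6 285.4] [511.5  60. ]
S keeper_front 0.84 [231.8 280.4] [512.8  81.8]
S tin 0.85 [255.5 390.7] [ 685.5 -113. ]
S tin 0.77 [277.8 348.9] [ 541.9 -110.9]
```

View pics/top1.png

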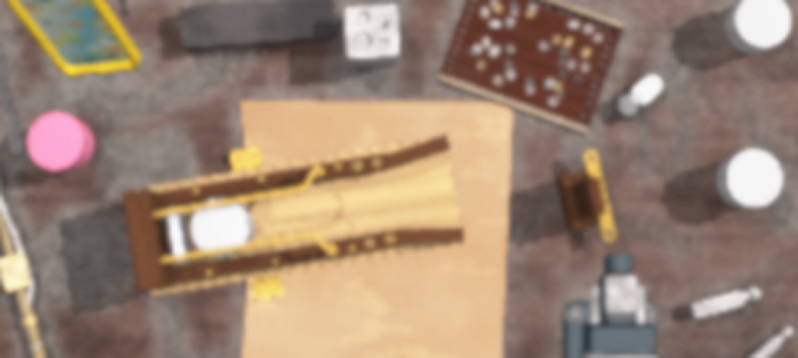

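The crop confirms it: the white round tins with ribbed lids at full-image (148,375) and (205,372) are b and c, a is in the rack at (222,180), and the pink one is left alone. The keeper strap is on the right of its grip, so its front already faces the rack. Next I fit the rack pose from key points.

```bash
cat > fit.py <<'E'
from h import *
np.set_printoptions(precision=1,suppress=True)
d=get_image("top"); s=get_image("scene")
# crop px (x,y) -> rack coords
K=[((126,193),(150,-54,66)),((138,292),(150,54,66)),((452,165),(-165,-37,8)),((460,227),(-165,37,8)),
((447,137),(-165,-55,28)),((450,151),(-165,-39,28)),((463,229),(-165,39,28)),((463,242),(-165,55,28)),
((318,168),(-36,-39,60)),((333,250),(-36,39,60)),((245,150),(35,-75,6)),((267,299),(35,75,6))]
px=np.array([k[0] for k in K])/2.75+[100-.3,140-.3]; Q=np.array([k[1] for k in K],float)
T=lambda p,q:np.atleast_2d(q)@R.from_euler("z",p[2]).as_matrix().T+[p[0],p[1],0]
f=lambda p:(proj(d,T(p,Q))-px)
r=least_squares(lambda p:f(p).ravel(),[490,350,1.65],x_scale=[10,10,.1],loss="soft_l1"); print(r.x,r.x[2]); print(f(r.x).T)
p=r.x; np.save("rack.npy",p)
def box(x0,x1,y0,y1,z): return [(x0,y0,z),(x1,y0,z),(x1,y1,z),(x0,y1,z)]
out=[]
for im,(a,b,c,e),k in((d,(180,255,140,290),5),(s,(160,240,180,300),6)):
    I=cv2.resize(im["img"][a:b,c:e],None,fx=k,fy=k,interpolation=cv2.INTER_CUBIC)
    for P in(box(-105,124,30,46,28),box(-105,124,-46,-30,28),box(124,150,-54,54,66),[(-165,-39,28),(-105,-30,28)],[(-165,39,28),(-105,30,28)],[(-36,-39,0),(-36,-39,60)],[(-36,39,0),(-36,39,60)],[(104,-26,50),(104,26,50)],box(-165,150,-54,54,0)):
        q=((proj(im,T(p,P))-[c,a]+.5)*k).astype(np.int32); cv2.polylines(I,[q],True,(0,255,0),1)
    out.append(I)
w=800; out=[cv2.resize(o,(w if 0 else o.shape[1],o.shape[0])) for o in out]
cv2.imwrite("pics/ov_top.png",out[0]); cv2.imwrite("pics/ov_s.png",out[1])
E
python3 fit.py
```

```text
[492.5 349.8   1.7] 1.734832141212461
[[-1.7 -0.2 -0.7  0.8  0.2  0.1  0.1  1.1 -0.3 -1.2  0.4  0.6]
 [-3.   2.1 -3.8  0.4 -0.8 -0.1  0.2  1.4  0.6  0.4 -0.3 -0.3]]
```

View pics/ov_top.png

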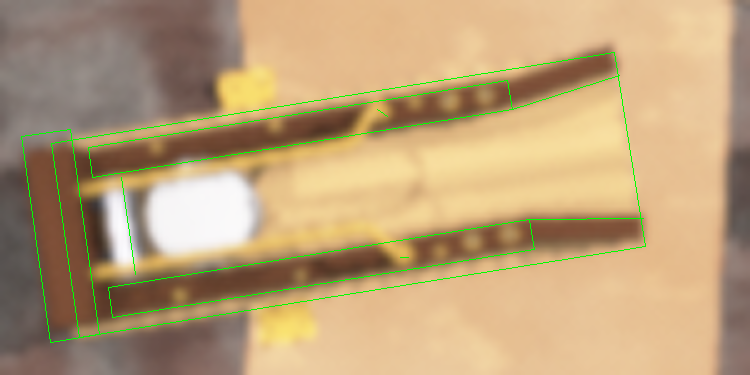

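View pics/ov_s.png

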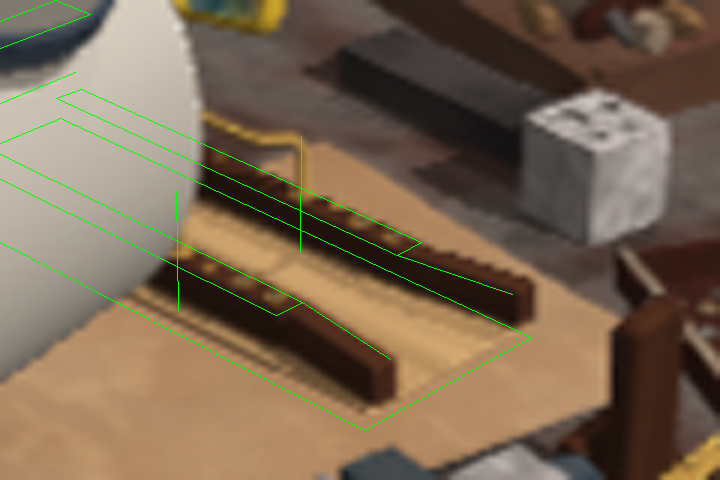

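The overlay matches the rails to about 1 px. I'll refine the fit with the end block at ±46 and the scene points added, then locate the tins and keeper from both cameras and check reach.

```bash
cat > fit2.py <<'E'
from h import *
np.set_printoptions(precision=1,suppress=True)
d=get_image("top"); s=get_image("scene")
A=[((28,150),(150,-46,66)),((52,328),(150,46,66)),((612,50),(-165,-55,28)),((617,74),(-165,-39,28)),((642,219),(-165,39,28)),((645,246),(-165,55,28)),
((376,105),(-36,-39,60)),((404,258),(-36,39,60)),((246,70),(35,-75,6)),((286,342),(35,75,6)),((512,108),(-105,-30,28)),((532,218),(-105,30,28))]
B=[((298,137),(-36,-39,60)),((533,279),(-165,-55,28)),((513,285),(-165,-39,28)),((395,355),(-165,39,28)),((372,366),(-165,55,28))]
pa=np.array([k[0] for k in A])/5+[140-.5,180-.5]; pb=np.array([k[0] for k in B])/6+[180-.5,160-.5]
qa=np.array([k[1] for k in A],float); qb=np.array([k[1] for k in B],float)
T=lambda p,q:np.atleast_2d(q)@R.from_euler("z",p[2]).as_matrix().T+[p[0],p[1],0]
for wb in(0,1):
    f=lambda p:np.vstack([proj(d,T(p,qa))-pa,wb*(proj(s,T(p,qb))-pb)])
    r=least_squares(lambda p:f(p).ravel(),[490,350,1.65],x_scale=[10,10,.1],loss="soft_l1"); print(r.x[:2],r.x[2].round(4)); print(f(r.x).T)
np.save("rack.npy",r.x)
# tins: lid-top centre + silhouettes, by matching mask centroid of projected cylinder in both cameras
def cyl(x,y):
    t=np.linspace(0,2*np.pi,40); return np.vstack([np.c_[x+rr*np.cos(t),y+rr*np.sin(t),0*t+z] for rr,z in((27,0),(27,30),(28.2,30),(28.2,44))])
def cen(im,x,y):
    m=np.zeros((384*8,512*8),np.uint8); cv2.fillConvexPoly(m,cv2.convexHull(((proj(im,cyl(x,y))+.5)*8).astype(np.int32)),1)
    M=cv2.moments(m,True); return np.array([M["m10"]/M["m00"],M["m01"]/M["m00"]])/8-.5
obs={}
for im,c in((d,"top"),(s,"scene")):
    for r in nets.cut_out("tin",c):
        rr,cc=np.nonzero(r["region"]); obs.setdefault(c,[]).append(((cc.mean(),rr.mean()),r["conf"]))
for c,im in(("top",d),("scene",s)):
    for o,cf in obs[c]:
        x0=at(im,(o[1],o[0]),22); r=least_squares(lambda v:cen(im,*v)-o,x0,diff_step=.004); print(c,np.array(o),cf,r.x,r.fun)
for n,z in(("keeper",0),("keeper_grip",78),("keeper_front",30)):
    for im,c in((d,"top"),(s,"scene")):
        for r in nets.place_of(n,c)[:1]: print(n,c,at(im,r["point"],z))
I=np.hstack([cv2.resize(d["img"][190:235,290:335],None,fx=8,fy=8,interpolation=2),cv2.resize(s["img"][200:260,260:315],(330,360),interpolation=2)])
cv2.imwrite("pics/keep.png",I)
E
python3 fit2.py
```

```text
[493.  350.1] 1.7353
[[-1.  -0.8  0.5  0.4  0.2  0.5  0.2 -0.8  0.4  0.6 -0.1 -0.5  0.   0.
  -0.  -0.  -0. ]
 [ 0.3 -0.4 -1.   0.  -0.3  0.2  0.7 -0.3  0.2  0.1  0.1  0.2 -0.   0.
   0.   0.   0. ]]
[493.  350.3] 1.7393
[[-1.1 -0.7  0.3  0.3  0.1  0.5  0.  -0.8  0.2  0.7 -0.2 -0.6  0.6  0.6
   0.1 -0.5 -1. ]
 [ 0.5 -0.2 -1.3 -0.2 -0.6 -0.   0.6 -0.4  0.3  0.1 -0.1  0.  -0.3  0.2
   1.3  0.6  1.1]]
top [375.5 147.3] 0.87 [ 689.2 -115.1] [ 0. -0.]
top [372.5 204.9] 0.8 [ 530.5 -102.7] [-0. -0.]
top [121.5 192. ] 0.78 [563.4 579.2] [0. 0.]
top [180.1 222.8] 0.67 [481.  416.2] [0. 0.]
scene [343.9 268.7] 0.91 [ 533.  -101.3] [0. 0.]
scene [393.7 247.5] 0.85 [ 687.9 -115. ] [-0. -0.]
keeper top [514.9  58.7]
keeper scene [513.1  65.7]
keeper_grip top [510.4  68.9]
keeper_grip scene [508.5  59.9]
keeper_front top [507.9  82.8]
keeper_front scene [517.9  91.5]
```

View pics/keep.png

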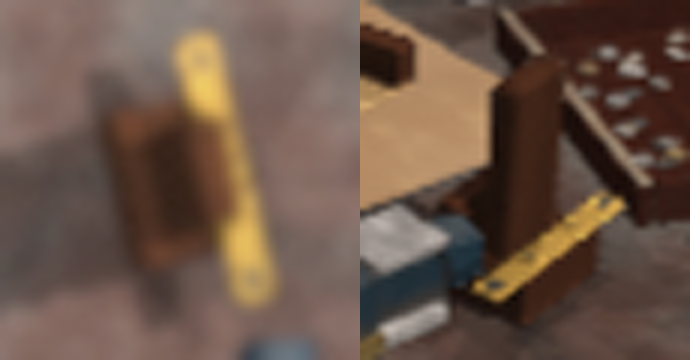

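Run:
```python
from h import *
np.set_printoptions(precision=1,suppress=True)
d=get_image("top"); s=get_image("scene")
a=at(d,(190+31/8-.5,290+194/8-.5),24); b=at(d,(190+306/8-.5,290+256/8-.5),24)
a2=at(s,(200+197/6-.5,260+(620-360)/6-.5),24); b2=at(s,(200+292/6-.5,260+(478-360)/6-.5),24)
for a,b in((a,b),(a2,b2)):
    v=(b-a)/np.linalg.norm(b-a); x=np.array([-v[1],v[0]]); x*=np.sign(x[1]); c=(a+b)/2+15*x
    print(a,b,np.linalg.norm(b-a),"origin",c,"yaw",np.arctan2(x[1],x[0]))
np.save("keeper.npy",[*c,np.arctan2(x[1],x[0])])
# reach checks
p=np.load("rack.npy")
def quat(yaw_y): # tool z down, tool y along yaw_y
    y=np.array([np.cos(yaw_y),np.sin(yaw_y),0]); z=np.array([0,0,-1.]); return R.from_matrix(np.c_[np.cross(y,z),y,z]).as_quat()
T=lambda q:(R.from_euler("z",p[2]).apply(q)+[p[0],p[1],0])
for nm,P,yw in(("b",(532,-102,23),None),("c",(688.5,-115,23),None),("r",T([-120,0,30]),None),("r2",T([-57,0,30]),None),("k",(510,64,59),p[2]),("kr",T([-120,0,67]),p[2]),("kf",T([-80,0,67]),p[2]),("kf180",T([-80,0,67]),p[2]+np.pi)):
    for o in((p[2]+np.pi/2,p[2]-np.pi/2) if yw is None else (yw,yw+np.pi)):
        print(nm,np.array(P),round(o,2),arm.ik(np.array(P,float),quat(o)))
```

```text
[561.8  57.2] [469.1  36.9] 94.92351242410341 origin [512.3  61.7] yaw 1.7858001595240869
[561.7  54.8] [470.6  38. ] 92.66864380148589 origin [513.4  61.2] yaw 1.7532903999438565
b [ 532 -102   23] 3.31 [-0.3  0.7  1.7 -0.   0.7  2.7]
b [ 532 -102   23] 0.17 [-0.3  0.7  1.7 -0.   0.7 -0.5]
c [ 688.5 -115.    23. ] 3.31 [-0.3  0.8  1.3 -0.   1.   2.7]
c [ 688.5 -115.    23. ] 0.17 [-0.3  0.8  1.3 -0.   1.  -0.4]
r [513.1 232.   30. ] 3.31 [ 0.3  0.7  1.7 -0.   0.8 -3. ]
r [513.1 232.   30. ] 0.17 [ 0.3  0.7  1.7 -0.   0.8  0.2]
r2 [502.6 294.1  30. ] 3.31 [ 0.4  0.7  1.6 -0.   0.8 -2.9]
r2 [502.6 294.1  30. ] 0.17 [ 0.4  0.7  1.6 -0.   0.8  0.3]
k [510  64  59] 1.74 [ 0.   0.6  1.8 -0.   0.8 -1.7]
k [510  64  59] 4.88 [ 0.   0.6  1.8 -0.   0.8  1.4]
kr [513.1 232.   67. ] 1.74 [ 0.3  0.6  1.7 -0.   0.9 -1.4]
kr [513.1 232.   67. ] 4.88 [ 0.3  0.6  1.7 -0.   0.9  1.7]
kf [506.4 271.4  67. ] 1.74 [ 0.4  0.6  1.6 -0.   0.9 -1.4]
kf [506.4 271.4  67. ] 4.88 [ 0.4  0.6  1.6 -0.   0.9  1.8]
kf180 [506.4 271.4  67. ] 4.88 [ 0.4  0.6  1.6 -0.   0.9  1.8]
kf180 [506.4 271.4  67. ] 8.02 [ 0.4  0.6  1.6 -0.   0.9 -1.4]
```

```bash
cat >> h.py <<'E'
np.set_printoptions(precision=1,suppress=True)
p=np.load("rack.npy")
def quat(yaw_y):
    y=np.array([np.cos(yaw_y),np.sin(yaw_y),0]); z=np.array([0,0,-1.]); return R.from_matrix(np.c_[np.cross(y,z),y,z]).as_quat()
def T(x,y,z): return R.from_euler("z",p[2]).apply([x,y,z])+[p[0],p[1],0]
def inrack(w): return R.from_euler("z",-p[2]).apply(np.array(w)-[p[0],p[1],0])
def frack(): return R.from_euler("z",-p[2]).apply(arm.current_force())
def st(tag): print(tag,"t",round(arm.current_time_s(),1),"rack",inrack(arm.current_tcp_pos()),"F",frack(),"w",round(float(arm.current_grip_width()),1))
QT=quat(p[2]-np.pi/2); QK=quat(p[2])
E
python3 - <<'E'
from h import *
h=22
gripper_to(85)
arm.move_to([532,-102,110],QT)
arm.move_straight([532,-102,h],rate=150); gripper_to(50); st("grip")
arm.move_straight([532,-102,170],rate=250); st("up")
arm.move_to(T(-120,0,150),QT)
arm.move_straight(T(-120,0,h+8+10),rate=200)
print(arm.move_straight(T(-120,0,h+8-3),rate=25,stop_force=4)); st("down")
d=get_image("top"); cv2.imwrite("pics/p1.png",cv2.resize(d["img"][150:260,140:330],None,fx=4,fy=4,interpolation=2))
E
```

```text
grip t 6.6 rack [-452.6   36.9   23.2] F [ 1.3  2.3 15.2] w 54.7
up t 7.4 rack [-452.1   37.9  169.2] F [ 0.7  0.8 -1.5] w 54.2
True
down t 9.8 rack [-119.9   -0.5   31.3] F [ 0.3  2.3 11.6] w 54.4
```

View pics/p1.png

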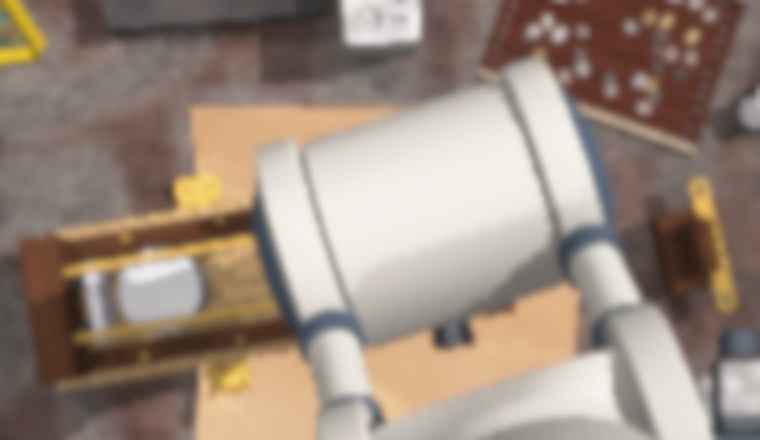

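Run:
```python
from h import *
z=32.2
arm.move_straight(T(-118,0,z),rate=60); st("lift")
print(arm.move_straight(T(-80,0,z),rate=60,stop_force=8)); st("slide")
x=inrack(arm.current_tcp_pos())[0]
print(arm.move_straight(T(x,8,z),rate=15,stop_force=5)); st("+y")
arm.move_straight(T(x,0,z),rate=40)
print(arm.move_straight(T(x,-8,z),rate=15,stop_force=5)); st("-y")
arm.move_straight(T(x,0,z),rate=40); st("mid")
```

```text
lift t 10.1 rack [-117.8   -0.    32.2] F [-0.4 -0.7 -1.4] w 54.2
False
slide t 10.8 rack [-80.    0.1  32.2] F [ 0.9 -0.2 -0.8] w 54.7
True
+y t 11.2 rack [-80.3   1.6  32.2] F [-1.  -2.2 -0.2] w 54.1
True
-y t 11.8 rack [-80.2  -4.3  31.7] F [ 0.  -0.4 -2.3] w 54.2
mid t 12.1 rack [-80.1   0.4  32.1] F [-0.3  0.3 -1.3] w 54.5
```

Run:
```python
import h
from h import *
q=p.copy(); q[:2]=T(0,-1.35,0)[:2]; np.save("rack.npy",q); h.p=q
z=32.2
arm.move_straight(T(-80,0,z),rate=40)
print(arm.move_straight(T(-57,0,z),rate=60,stop_force=8)); st("slide")
print(arm.move_straight(T(-57,0,29),rate=15,stop_force=3)); st("down")
gripper_to(68); st("open")
arm.move_straight(T(-57,0,120),rate=200); arm.move_straight(T(-57,0,180),rate=250)
gripper_to(85)
C=[688.5,-115,22]
arm.move_to([C[0],C[1],110],QT); arm.move_straight(C,rate=150); gripper_to(50); st("grip")
arm.move_straight([C[0],C[1],170],rate=250); st("up")
for c in("top",):
    d=get_image(c); cv2.imwrite("pics/p2.png",cv2.resize(d["img"][150:260,140:330],None,fx=4,fy=4,interpolation=2))
for r in nets.cut_out("tin","top"):
    rr,cc=np.nonzero(r["region"]); a=at(d,(rr.mean(),cc.mean()),40); print(round(r["conf"],2),inrack([*a,0]))
```

```text
False
slide t 12.8 rack [-56.7   0.1  32.2] F [ 0.5  0.7 -1. ] w 54.1
True
down t 13.1 rack [-57.    0.   31.4] F [-0.3  1.6 10.3] w 54.2
open t 13.3 rack [-57.    0.4  30.6] F [-0.7 -0.1 -0.3] w 68.0
grip t 17.5 rack [-491.7 -114.    23.5] F [0.7 1.8 9.3] w 54.7
up t 18.2 rack [-491.2 -112.6  168.7] F [-1.2 -0.1 -2.9] w 54.4
0.71 [-57.7   1.5   0. ]
0.59 [65.   1.6  0. ]
0.59 [-529.1 -134.2    0. ]
0.59 [ 209.5 -105.6    0. ]
0.28 [-5.4  2.7  0. ]
```

View pics/p2.png

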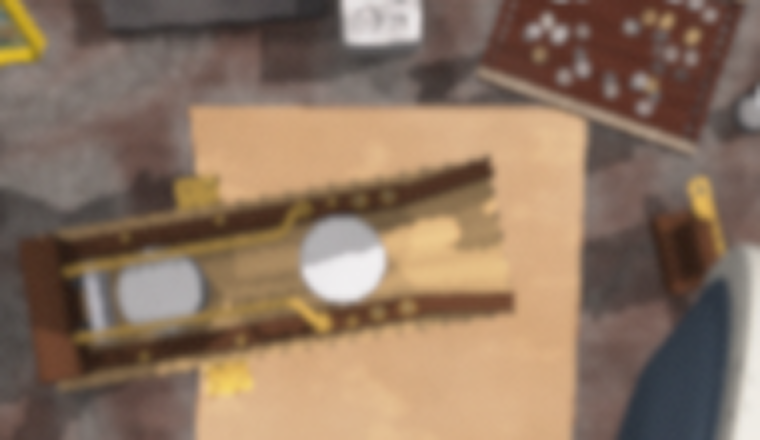

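Run:
```python
from h import *
arm.move_to(T(-128,0,150),QT)
arm.move_straight(T(-128,0,42),rate=200)
print(arm.move_straight(T(-128,0,27),rate=25,stop_force=4)); st("down")
z=inrack(arm.current_tcp_pos())[2]+.8
arm.move_straight(T(-128,0,z),rate=30)
print(arm.move_straight(T(-57,0,z),rate=60,stop_force=10)); st("slide")
x=inrack(arm.current_tcp_pos())[0]
print(arm.move_straight(T(x,0,27),rate=15,stop_force=3)); st("down")
gripper_to(68); st("open")
arm.move_straight(T(x,0,120),rate=200); arm.move_straight(T(x,0,220),rate=250)
arm.move_to([513,61.5,220],QK)
gripper_to(60)
for c in("top","scene"):
    d=get_image(c); 
    for r in nets.cut_out("tin",c):
        rr,cc=np.nonzero(r["region"]); a=at(d,(rr.mean(),cc.mean()),40 if c=="top" else 22); print(c,round(r["conf"],2),inrack([*a,0]))
st("end")
```

```text
True
down t 20.9 rack [-128.     0.3   31.1] F [0.6 2.2 6.6] w 54.3
False
slide t 22.5 rack [-57.3  -0.   31.9] F [ 0.1  0.4 -1.6] w 54.5
True
down t 22.7 rack [-57.2  -0.2  31.1] F [-0.2 -0.8  7.8] w 54.7
open t 23.0 rack [-57.3   0.3  30.6] F [0.1 0.3 0.1] w 68.0
top 0.94 [ 210.6 -106.1    0. ]
top 0.81 [-0.2  0.1  0. ]
top 0.78 [-56.2  -0.2   0. ]
top 0.75 [65.2  1.   0. ]
scene 0.82 [-42.7 -15.8   0. ]
scene 0.72 [ 25.  -19.6   0. ]
scene 0.67 [ 228.1 -126.7    0. ]
scene 0.65 [ 86.8 -16.2   0. ]
end t 26.4 rack [-288.   30.  220.] F [-0.3  0.1 -0.1] w 60.2
```

Run:
```python
from h import *
K=[513,61.5]; yaw=1.765
arm.move_straight([*K,120],rate=250,rotation=quat(yaw))
print(arm.move_straight([*K,59],rate=100,stop_force=10)); gripper_to(5); st("grip")
print(np.array(arm.current_tcp_pos()),arm.current_finger_force())
arm.move_straight([*K,59.5+20],rate=100); 
arm.move_straight([*K,200],rate=250); st("up")
d=get_image("top"); s=get_image("scene")
cv2.imwrite("pics/p3.png",np.hstack([cv2.resize(d["img"][150:260,240:350],(400,400),interpolation=2),cv2.resize(s["img"][100:230,200:330],(400,400),interpolation=2)]))
```

```text
False
grip t 28.2 rack [-288.1   29.8   59.4] F [-0.2  1.3  5.9] w 13.4
[513.2  61.5  59.4] 58.55384588241577
up t 29.2 rack [-288.    30.6  198.9] F [ 0.1  0.4 -2.5] w 13.5
```

View pics/p3.png

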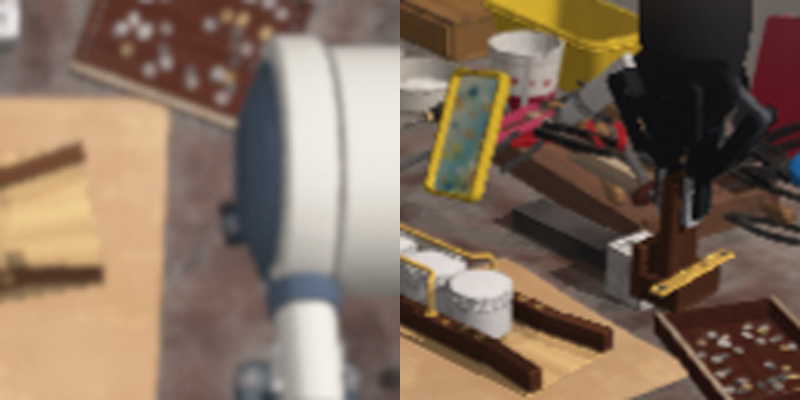

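The keeper is held upright, with its front board (left, about (640,270) in the composite) facing the tins and the strap to the rear. The last tin stands at about (480,300). Next I set the keeper in and probe the lane.

Run:
```python
from h import *
arm.move_to(T(-122,0,170),QK)
arm.move_straight(T(-122,0,79),rate=150)
print(arm.move_straight(T(-122,0,62),rate=20,stop_force=4)); st("down")
z=inrack(arm.current_tcp_pos())[2]+.6
arm.move_straight(T(-121,0,z),rate=30); st("lift")
arm.move_straight(T(-117,0,z),rate=20,stop_force=6); st("fwd")
x=inrack(arm.current_tcp_pos())[0]
print(arm.move_straight(T(x,9,z),rate=15,stop_force=5)); st("+y")
arm.move_straight(T(x,0,z),rate=40)
print(arm.move_straight(T(x,-9,z),rate=15,stop_force=5)); st("-y")
arm.move_straight(T(x,0,z),rate=40); st("mid")
```

```text
True
down t 31.4 rack [-121.9   -0.    67.2] F [-0.1  1.6  5.8] w 13.0
lift t 31.6 rack [-120.9    0.1   67.6] F [ 0.4 -0.2 -1.7] w 13.3
fwd t 32.0 rack [-116.8    0.1   67.8] F [ 0.7  0.4 -1.6] w 13.7
True
+y t 32.3 rack [-117.     1.4   67.9] F [ 0.6 -4.2 -0.3] w 13.3
True
-y t 33.0 rack [-116.9   -4.5   67.3] F [0.  1.  2.5] w 13.4
mid t 33.2 rack [-116.8    0.3   67.8] F [ 0.2 -0.2 -2.4] w 13.3
```

Run:
```python
from h import *
z,y=67.5,-1.5
arm.move_straight(T(-117,y,z),rate=30)
print(arm.move_straight(T(-92,y,z),rate=30,stop_force=12)); st("a")
x=-91
while x>-95 and x<-77.9:
    hit=arm.move_straight(T(x,y,z),rate=10,stop_force=15); arm.wait(.1)
    f=np.mean([frack() for _ in range(5)],0); st(str(x)+str(hit)); 
    if -f[0]>9: break
    x+=1
```

```text
False
a t 34.5 rack [-92.   -1.5  67.5] F [-0.5  0.4 -2.1] w 13.4
-91False t 34.8 rack [-91.1  -1.5  67.5] F [-1.9 -0.3 -1.7] w 13.3
-90False t 35.2 rack [-90.   -1.5  67.5] F [-1.   0.5 -1. ] w 13.0
-89False t 35.5 rack [-88.9  -1.5  67.5] F [-0.9 -0.1 -2.1] w 13.5
-88False t 35.9 rack [-87.9  -1.5  67.5] F [-0.4  0.2 -1.3] w 13.4
-87False t 36.2 rack [-86.9  -1.5  67.5] F [-1.3  0.4 -1.8] w 13.3
-86False t 36.6 rack [-86.   -1.5  67.5] F [-1.4  0.5 -0.8] w 13.1
-85False t 36.9 rack [-85.   -1.5  67.5] F [-3.   0.3 -1.6] w 13.5
-84False t 37.3 rack [-84.1  -1.5  67.5] F [-4.6  0.2 -0.1] w 13.3
-83False t 37.6 rack [-83.1  -1.5  67.5] F [-4.7 -0.1 -0.8] w 13.3
-82False t 38.0 rack [-82.2  -1.5  67.5] F [-6.2  0.1 -0.1] w 13.3
-81False t 38.3 rack [-81.4  -1.5  67.5] F [-7.3 -0.3  0.8] w 13.4
-80False t 38.7 rack [-80.5  -1.5  67.5] F [-8.8 -0.6  0.4] w 13.6
-79False t 39.0 rack [-79.6  -1.5  67.6] F [-10.6  -0.2   1.4] w 13.5
```

Run:
```python
from h import *
q=-79
print(arm.move_straight(T(q,-1.5,65),rate=8,stop_force=5)); arm.wait(.3); st("press")
arm.wait(.5); print(np.mean([frack() for _ in range(10)],0), arm.current_finger_force()); st("x")
d=get_image("top"); s=get_image("scene")
for r in nets.cut_out("tin","top"):
    rr,cc=np.nonzero(r["region"]); a=at(d,(rr.mean(),cc.mean()),40); print(round(r["conf"],2),inrack([*a,0]))
cv2.imwrite("pics/p4.png",np.hstack([cv2.resize(d["img"][190:250,140:230],(400,267),interpolation=2),cv2.resize(s["img"][150:240,180:315],(400,267),interpolation=2)]))
```

```text
True
press t 39.5 rack [-80.   -1.4  67.3] F [-3.5  1.   6.7] w 13.2
[-3.4  1.5  6.8] 60.42908012866974
x t 40.0 rack [-80.   -1.4  67.3] F [-3.4  1.5  6.8] w 12.9
0.9 [ 209.3 -106.     0. ]
0.58 [86.4  4.6  0. ]
```

View pics/p4.png

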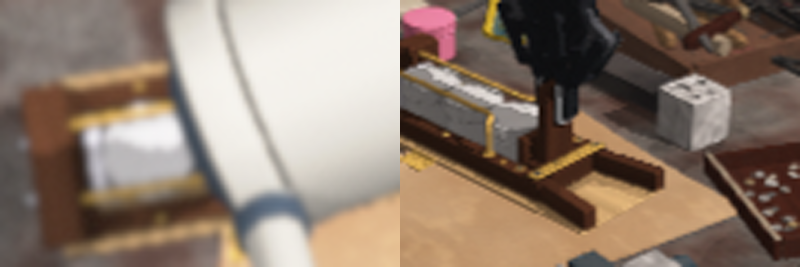

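Run:
```python
from h import *
z=inrack(arm.current_tcp_pos())[2]
for x in(-79.5,-79,-78.5):
    arm.move_straight(T(x,-1.4,z),rate=8,stop_force=15); arm.wait(.3); f=np.mean([frack() for _ in range(10)],0); st(str(x)); print(f)
    if f[0]<-9.5: break
```

```text
-79.5 t 40.8 rack [-79.8  -1.5  67.4] F [-7.1  0.2  1.8] w 13.5
[-7.1  0.2  1.8]
-79 t 41.3 rack [-79.6  -1.4  67.4] F [-10.6  -0.1   2.1] w 13.2
[-10.6  -0.1   2.1]
```

Run:
```python
from h import *
arm.wait(.5); st("hold"); print(workorder.finish_job());
```

```text
hold t 41.8 rack [-79.6  -1.4  67.4] F [-9.5 -0.4  3.3] w 13.4
the job is handed in; nothing more can be done
None
```

I handed the job in at about 42 s, but no verdict came back: all three tins are in single file in the rack, and the arm is still holding the keeper down on the floor, pressing the row with about 10 N. By my estimate the end plate is pushed back 5 to 6 mm, and nothing else on the bench was touched as far as I could tell.

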